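# Let the walnuts down into the bowl

### The arm

A 6-joint arm with a two-finger parallel gripper is mounted at the origin on a cart in front of the work surface, level with it; the furniture and walls round the work are solid. World frame = base frame: x ahead of the robot, y to its left, z up, the work surface at z = 0. Lengths are in m, angles in rad, forces in N, time in s.
With the tool pointing down it reaches from about 0.3 to 1 m from the base axis. Payload 5.1 kg.
Tool frame: the origin (TCP) lies at the very end of the fingers, on their centre line; the grasp point (between the pads) lies 19 mm behind it (r.grasp_offset is the distance from the TCP to the grasp point, in m); z points along the fingers, y is the line along which they close (so a half turn about z gives the same grasp; the last joint's range is limited). The gripper opens to 95 mm and grips with 3 to 60 N. Pads are 20 mm wide; open, the fingers measure 119 mm over their backs; the gripper's body (75 mm by 180 mm) begins 59 mm behind the grasp point.
Start: joints at [-1.417, 0.124, 1.65, -0, 1.367, -0.083], TCP at [0.152, -0.632, 0.215] pointing down, gripper open.
Joint ranges: [-2.61, 2.61], [-1.02, 2.33], [0.03, 2.71], [-1.35, 4.49], [0.32, 2.68], [-2.91, 2.91]. Speed limits (rad/s): [2.57, 2.57, 3.14, 3.14, 3.14, 3.14].

### API

Orientations are given as [roll, pitch, yaw] about the fixed x, y, z axes, in that order (R = Rz(yaw) Ry(pitch) Rx(roll)).
In Python, from plant import r gives the robot as it stands.
- The arm moves only by the tool carry_out, never from a script. Its argument "moves" is a list of rows, each an object with "rot": the turn, a rotation vector about the tool's x, y, z in rad, a list of three; "travel": the shift along the tool's x, y, z in m, a list of three; "gripper": the closure, from -1 (fully open) to 1 (shut). A call has 1 to 20 rows; each row shifts and turns the commanded pose from where the row before left it, along the tool's axes as they then stand; what a row does not reach is not made up. A row lasts 1/8 s, in which the tool goes at most 62.5 mm and 10.7 degrees, less where a joint would pass 70% of its speed; a pose out of reach is approached as far as the arm can. A call with a gripper value outside its range is refused whole. The fingers move at their own pace and stop on an object; "force" is the grip in N (left out, the last holds). Time passes only in rows, so rows that do not move let the fingers close. It gives the time, the measured TCP pose, the force, the opening and the grip force at its end, in the units of the state.
- r.sense(): the state, without advancing time (a new reading comes with each control period).
- r.read_camera(name): name is "scene" or "top" or "wrist"; returns a dict with "frame" (400x640x3 uint8, red, green, blue), "fx", "fy", "cx", "cy" (pixels), "R" (3x3) and "t" (3): a world point X has camera coordinates R X + t. Camera axes: x right, y down, z forward; pixel columns grow to the right and rows downward; lengths in m; the calibration is good to about 2 mm. A picture is of the moment at which its call begins. There is no depth.
- r.finish_job(): hands the job in; it is judged then, once.
The state is a dict: "time_s": time; "joint_pos": joint angles; "qvel": joint speeds; "joint_torque": joint torques, N m; "tcp_pos": TCP position; "tcp_rot": TCP orientation; "force": force on the tool from outside, world axes, zero at the start; "wrist_torque": the same for the moment, N m; "gripper_width": finger opening in m; "grasp_force": force on a finger pad.
Only numpy, scipy, OpenCV 4.12 (cv2) and the standard library are available. Lean on these libraries where they do the work, as an engineer would, in place of code of your own. Each camera call takes 0.05 s, during which the arm holds its last target. There are 200 camera calls.

### The job

Slide the small white bowl along the worktop until it is home against the two front legs of the nut dispenser, under its spout. Then press the dispenser's lever all the way down with the fingertips so that the linked spout lid lifts and all three walnuts roll into the bowl, and ease the lever back up slowly so that the lid closes without slamming. Only push and press: lift nothing, do not touch the lid or the nuts, and leave the other things where they stand.

Things in the scene. Friction and masses are not known exactly. Their poses are not given: they have to be found in the camera images.
- dispenser: Nut dispenser, standing firmly (it does not move): clear-sided chute 165 long x 56 wide with an oak top, highest at about 200 mm, on four dark round legs 12 mm thick. Origin on the worktop straight below the spout's lip; x to its back, y to its left seen from the robot, z up. Chute from x = 0 to 165 mm, steel lip 78 mm up; front legs at x = 14, y = -34 and +34 mm; lever on the -y side.
- bowl_seat (a point): Point on the worktop 35 mm in front of the lip (at -35, 0, 0 mm in the dispenser's frame): the middle of the bowl's underside lies here when the bowl is home against both front legs. Axes as the dispenser's.
- bowl: White round bowl, 105 mm across the rim, 51 mm high, foot 60 mm across, about 150 g, loose and empty at the start. Origin at the middle of its underside, z up. It stands 50 to 125 mm from its seat, in front of the dispenser, from straight ahead of the spout to 90 mm to the dispenser's left (+y).
- press_lever (a joint): Brass hand lever of the dispenser, rad: 0 = up at rest, 0.5 = fully down. A spring brings it back up; pressing takes about 3 N at the top to 6 N at the bottom. Through a crank and a link rod it lifts the spout lid about 2.4 times as far as itself turns.
- pad_top (a point): Middle of the upper face of the round black pad at the lever's front end (38 mm across, 10 mm thick): press here, straight down. At rest it lies 60 mm in front of the lip and 125 mm to the dispenser's right (at -59, -125, 221 mm in the dispenser's frame); it moves with the lever, down by 68 mm to 153 mm above the worktop, staying within 8 mm of that spot as seen from above.
- lever_shaft (a point): Axis about which the lever turns, 75 mm behind the lip, 34 mm to the right, 186 mm above the worktop; the axis runs along the dispenser's y. The pad's middle lies 138 mm from it.
- spout_lid (a joint): Brass lid over the spout's mouth, rad: 0 = closed, hanging down over the mouth; grows as it swings forward and up about its top edge, about 1.2 with the lever fully down. The walnuts begin to roll out from about 0.5 on. Swinging shut faster than 2.5 rad/s (the pad rising at some 150 mm/s) counts as a slam.
- lid_edge (a point): Middle of the free lower edge of the lid's plate (44 wide x 50 high x 3 mm); the lid's hinge lies 8 mm in front of the lip, 136 mm above the worktop. It moves with the lid.
- walnut_0_center (a point): Centre of a walnut, about 30 mm across, 12 g, waiting in a single row in the chute behind the lid; it rolls out by itself when the lid is up, within about a second.
- walnut_1_center (a point): Centre of a walnut, about 30 mm across, 12 g, waiting in a single row in the chute behind the lid; it rolls out by itself when the lid is up, within about a second.
- walnut_2_center (a point): Centre of a walnut, about 30 mm across, 12 g, waiting in a single row in the chute behind the lid; it rolls out by itself when the lid is up, within about a second.
- mug: Bystander: white mug with red-brown inside, 89 across, 98 high; origin under its middle.
- oats: Bystander: clip-top glass jar, 91x80x134; origin under its middle.
- beans: Bystander: smaller clip-top glass jar with brown contents, 82x70x109; origin under its middle.
- timer: Bystander: white kitchen timer, 65 across, 54 high; origin under its middle.
- salt: Bystander: glass salt shaker, 44 across, 90 high; origin under its middle.
- pepper: Bystander: dark wooden pepper mill, 58 across, 170 high; origin under its middle.
There are look-alikes about, which are no part of the job. What is meant by the bowl is not green or yellow, and is the smaller of those in its own colour.

How it is judged:
On the way, in this order (a step that is already met when the one before it is completed fails the run):
1. the bowl stands home against the dispenser's front legs, the lid still closed (horizontal distance between bowl and bowl_seat below 0.016 m and linear speed of bowl below 0.02 m/s and value of joint spout_lid below 0.15 rad and angle between bowl's own z axis and vertical below 0.1 rad), for 0.2 s.
2. the lever is pressed down by the fingers, the lid is up and all three walnuts lie in the bowl (value of joint press_lever above 0.42 rad and value of joint spout_lid above 0.98 rad and contact force between the fingers and press_lever above 1 N and horizontal distance between each of walnut_0_center, walnut_1_center, walnut_2_center and bowl below 0.048 m and z of walnut_0_center in the frame of bowl between 0.012 and 0.085 m and z of walnut_1_center in the frame of bowl between 0.012 and 0.085 m and z of walnut_2_center in the frame of bowl between 0.012 and 0.085 m), for 0.2 s.
3. the lid is closed again (value of joint spout_lid below 0.06 rad and value of joint press_lever below 0.03 rad), for 0.2 s.
At the end, for the whole second after the job is handed in: Lever up (under 0.03 rad) and spout lid closed (under 0.06 rad); all three walnuts in the bowl (centres within 48 mm of its axis, 12 to 85 mm above its underside); the bowl upright (within 0.1 rad), on the worktop, at rest and within 22 mm of its seat (all of step 3 and horizontal distance between bowl and bowl_seat below 0.022 m and angle between bowl's own z axis and vertical below 0.1 rad and height (world z) of bowl below 0.006 m and linear speed of bowl below 0.02 m/s and horizontal distance between each of walnut_0_center, walnut_1_center, walnut_2_center and bowl below 0.048 m and z of walnut_0_center in the frame of bowl between 0.012 and 0.085 m and z of walnut_1_center in the frame of bowl between 0.012 and 0.085 m and z of walnut_2_center in the frame of bowl between 0.012 and 0.085 m); the robot touches nothing.
It fails at once if the lid slams: it swings shut faster than 2.5 rad/s (velocity of joint spout_lid below -2.5 rad/s).
It fails at once if the lid or its plate is moved by touching it instead of the lever (contact force between any of the fingers, the arm and spout_lid above 1 N).
It fails at once if the bowl is lifted or tipped (height (world z) of bowl above 0.01 m or angle between bowl's own z axis and vertical above 0.35 rad).
It fails at once if a walnut is touched by the robot (contact force between any of the fingers, the arm and walnut_0 above 0.5 N or contact force between any of the fingers, the arm and walnut_1 above 0.5 N or contact force between any of the fingers, the arm and walnut_2 above 0.5 N).
It fails at once if the mug, a jar, the timer, the salt shaker or the pepper mill is moved more than 25 mm or tipped (distance of any of mug, oats, beans, timer, salt, pepper from where it was at the start of the episode above 0.025 m or angle between any of mug, oats, beans, timer, salt, pepper's own z axis and vertical above 0.3 rad).
It also fails if it takes over 67 s, if anything falls off the work surface, if the arm or the gripper's body presses on something with over 40 N, if the wrist force passes 120 N, or if a joint passes its speed limit or range.

## Working session

There is one attempt and no reset: what is moved stays moved. The work goes in short steps, Python scripts to look and compute and a tool call to move; the robot and the scene stay as the last step left them, time stands still between calls to the robot, and variables do not carry over. Pictures are saved under pics/ and viewed, at most 12 in all, crops included, and the job is handed in when it is done.

Besides the shell and the picture viewer there is one more tool, called after "Call:" in YAML: its name, and indented under it one key for each argument. carry_out: Moves the arm, as the interface text tells. Its arguments: {"type":"object","properties":{"moves":{"type":"array"},"force":{"type":"number"}},"required":["moves"]}

```bash
mkdir -p pics; cat > h.py <<'E'
import numpy as np, cv2
from plant import r
def save(c,n):
    d=r.read_camera(c); cv2.imwrite(f'pics/{n}.png',d['frame'][:,:,::-1]); np.savez(f'pics/{n}.npz',**d); return d
def ray(d,u,v,z):
    R=np.array(d['R']);t=np.array(d['t']);o=-R.T@t
    k=R.T@np.array([(u-d['cx'])/d['fx'],(v-d['cy'])/d['fy'],1]); return o+k*(z-o[2])/k[2]
def proj(d,X):
    c=np.array(d['R'])@np.array(X)+np.array(d['t']); return [round(float(d['fx']*c[0]/c[2]+d['cx']),1),round(float(d['fy']*c[1]/c[2]+d['cy']),1)]
E
python3 - <<'E'
from h import *
for c in ('scene','top'):
    d=save(c,c+'0'); R=np.array(d['R']); print(c,d['fx'],-R.T@np.array(d['t']),R[2])
s=r.sense();print(s)
E
```

```text
scene 395.4889268876619 [ 0.59262793 -0.76498915  0.8448902 ] [-0.03828428  0.74398544 -0.66709818]
top 424.0340692033453 [0.36001784 0.0163741  1.34006506] [ 0.15993928 -0.00398229 -0.98711882]
{'time_s': 0.1, 'joint_pos': array([-1.41662333e+00,  1.24410718e-01,  1.65151489e+00, -1.51165494e-05,
        1.36750045e+00, -8.26010357e-02]), 'qvel': array([-0.00189966, -0.00221704, -0.00357181,  0.00074404,  0.00106326,
        0.00015761]), 'joint_torque': array([ 1.38033138e-04, -4.18880975e+01, -3.61095572e+01,  7.76219345e-02,
        4.61441337e-02, -6.89322178e-05]), 'tcp_pos': array([ 0.15234779, -0.63130523,  0.21354218]), 'tcp_rot': array([-3.13976429e+00, -1.36519070e-04,  2.36776974e-01]), 'force': array([ 0.75020747, -0.42473742, -0.02493046]), 'wrist_torque': array([-0.02382573,  0.00011348,  0.0208161 ]), 'grasp_force': 0.0, 'gripper_width': 0.0952966540784606}
```

View pics/scene0.png

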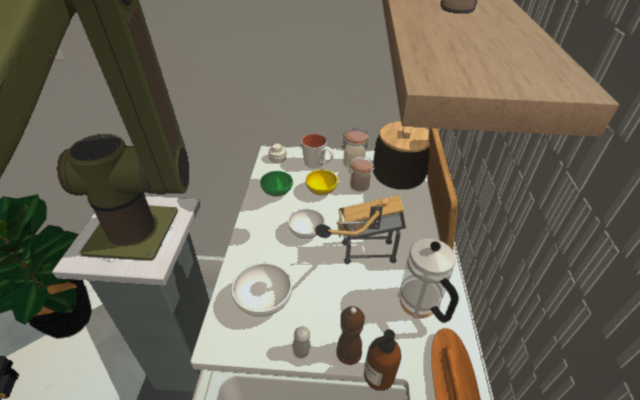

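View pics/top0.png

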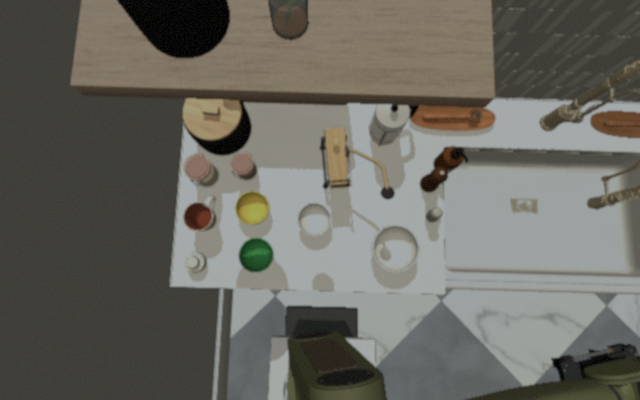

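The scene view shows the small white bowl at about (306,223) and the lever pad at (322,230). In the top view the bowl is at (315,221), the pad at (388,192) and the dispenser at (337,157), with its spout towards the robot. I'll zoom in on both for measurement.

```bash
python3 - <<'E'
from h import *
a=cv2.imread('pics/top0.png')[115:265,280:430]; b=cv2.imread('pics/scene0.png')[180:280,270:430]
a=cv2.resize(a,(600,600),interpolation=2);cv2.imwrite('pics/topz.png',a)
b=cv2.resize(b,(800,500),interpolation=2);cv2.imwrite('pics/scz.png',b)
E
```

```text
(no output)
```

View pics/topz.png

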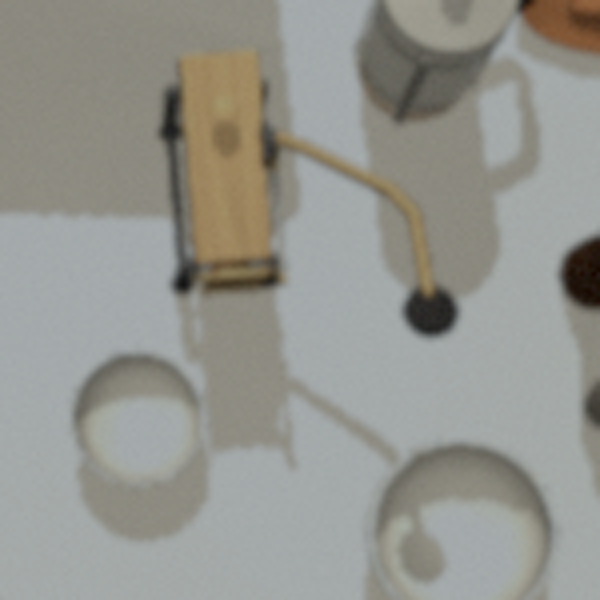

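View pics/scz.png

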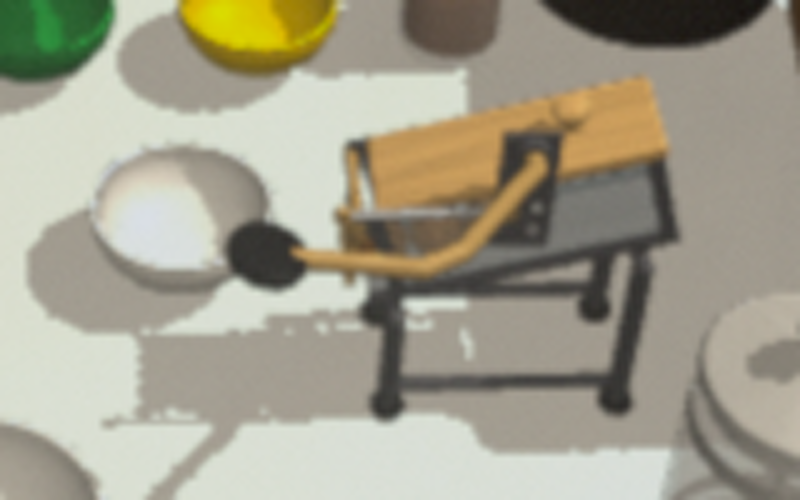

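The zooms give me the rim, the pad and all four feet. The feet in scz are at (386,405), (615,400), (378,308) and (594,305), the pad is at (266,256), and the bowl rim in topz is centred near (137,418). Next I fit the dispenser pose and the bowl position.

```bash
python3 - <<'E'
from h import *
from scipy.optimize import least_squares
s=dict(np.load('pics/scene0.npz'));t=dict(np.load('pics/top0.npz'))
S=lambda u,v:(270+u/5,180+v/5);T=lambda u,v:(280+u/4,115+v/4)
for n,p in dict(FR=(386,405),RR=(615,400),FL=(378,308),RL=(594,305)).items(): print(n,ray(s,*S(*p),.006))
print('pad',ray(t,*T(431,311),.221),ray(s,*S(266,256),.221))
print('bowl',ray(t,*T(137.5,418),.051), 'foot?',ray(s,*S(180,216),.051))
print('bowl rim width scene',ray(s,*S(92,205),.051),ray(s,*S(268,205),.051), 'top',ray(t,*T(76,418),.051),ray(t,*T(199,418),.051))
obs=[(s,S(386,405),(.014,-.034,.006)),(s,S(378,308),(.014,.034,.006)),(s,S(266,256),(-.059,-.125,.216)),(t,T(431,311),(-.059,-.125,.221))]
def W(q,p):
    c,n=np.cos(q[2]),np.sin(q[2]);return [q[0]+c*p[0]-n*p[1],q[1]+n*p[0]+c*p[1],p[2]]
f=lambda q:np.ravel([np.array(proj(d,W(q,p)))-px for d,px,p in obs])
o=least_squares(f,[.6,0,0]);print('disp',o.x,o.fun)
for p in [(-.035,0,0),(-.059,-.125,.221)]:print(W(o.x,p))
for n,p in dict(salt=(434,214,.09),pep=(430,184,.17),big=(396,249,.06),timer=(196,262,.05),mug=(200,216,.098)).items():print(n,ray(t,*p[:2],p[2]))
E
```

```text
FR [ 0.62965321 -0.06701066  0.006     ]
RR [ 0.75478983 -0.05327307  0.006     ]
FL [0.6237126  0.00384357 0.006     ]
RL [0.7474301  0.01645106 0.006     ]
pad [ 0.56349689 -0.16220566  0.221     ] [ 0.5663088  -0.16669992  0.221     ]
bowl [0.50467089 0.03473231 0.051     ] foot? [0.50858833 0.0234755  0.051     ]
bowl rim width scene [0.45789258 0.02804319 0.051     ] [0.55768396 0.03651185 0.051     ] top [0.50329125 0.08166526 0.051     ] [ 0.5060514  -0.01223019  0.051     ]
disp [0.6 0.  0. ] [ -5.4   -9.6   -3.1   -7.9  -10.   -12.4  -13.95   7.85]
[np.float64(0.565), np.float64(0.0), 0]
[np.float64(0.5409999999999999), np.float64(-0.125), 0.221]
salt [ 0.5272003  -0.32114138  0.09      ]
pep [ 0.60138325 -0.28940805  0.17      ]
big [ 0.42179834 -0.21338005  0.06      ]
timer [0.36616417 0.38586579 0.05      ]
mug [0.49985547 0.37055936 0.098     ]
```

```bash
sed -i 's/round(float(\(.*\)),1),round(float(\(.*\)),1)\]/float(\1),float(\2)]/' h.py; python3 - <<'E'
from h import *
from scipy.optimize import least_squares
s=dict(np.load('pics/scene0.npz'));t=dict(np.load('pics/top0.npz'))
S=lambda u,v:(270+u/5,180+v/5);T=lambda u,v:(280+u/4,115+v/4)
# top edge corners of dispenser lid front not used; rear feet: x unknown -> fit
obs=[(s,S(386,405),(.014,-.034,.006)),(s,S(378,308),(.014,.034,.006)),(s,S(266,256),(-.059,-.125,.216)),(t,T(431,311),(-.059,-.125,.221)),(s,S(615,400),(0,-.034,.006)),(s,S(594,305),(0,.034,.006))]
def W(q,p):
    c,n=np.cos(q[2]),np.sin(q[2]);x=p[0] or q[3];return [q[0]+c*x-n*p[1],q[1]+n*x+c*p[1],p[2]]
f=lambda q:np.ravel([np.array(proj(d,W(q,p)))-px for d,px,p in obs])
o=least_squares(f,[.6,0,0,.14]);print('disp',o.x,o.fun.round(1))
for p in [(-.035,0,0),(-.059,-.125,.221)]:print(W(o.x,p))
q=o.x;c,n=np.cos(q[2]),np.sin(q[2])
for b in [(.505,.034),(.508,.030)]:
    d=np.array(b)-W(q,(-.035,0,0))[:2];print('bowl in seat frame',c*d[0]+n*d[1],-n*d[0]+c*d[1])
# bowl rim predicted outline
for b in [(.505,.034),(.508,.030)]:
  for d,F,nm in((s,lambda p:((p[0]-270)*5,(p[1]-180)*5),'s'),(t,lambda p:((p[0]-280)*4,(p[1]-115)*4),'t')):
    P=np.array([F(proj(d,[b[0]+.0525*np.cos(a),b[1]+.0525*np.sin(a),.051])) for a in np.linspace(0,6.28,60)]);print(b,nm,P.min(0).round(),P.max(0).round())
E
```

```text
disp [ 0.61236018 -0.03222505  0.09399988  0.13935199] [-0.  -0.6 -0.2  0.2 -0.3  0.1  0.  -0.7 -0.2 -0.1  0.2  0.5]
[np.float64(0.5775146971427862), np.float64(-0.03551019982871212), 0]
[np.float64(0.5653533395746787), np.float64(-0.16221103400947287), 0.221]
bowl in seat frame -0.06567023154389431 0.0760096695882097
bowl in seat frame -0.0630589217935462 0.0717457440039931
(0.505, 0.034) s [ 83. 140.] [268. 270.]
(0.505, 0.034) t [ 70. 350.] [207. 486.]
(0.508, 0.03) s [ 88. 145.] [272. 275.]
(0.508, 0.03) t [ 75. 346.] [212. 483.]
```

Call:
carry_out:
  moves:
    - {"rot": [0,0,0],"travel": [0.024,-0.0315,0],"gripper": -0.47}
    - {"rot": [0,0,0],"travel": [0.024,-0.0315,0],"gripper": -0.47}
    - {"rot": [0,0,0],"travel": [0.024,-0.0315,0],"gripper": -0.47}
    - {"rot": [0,0,0],"travel": [0.024,-0.0315,0],"gripper": -0.47}
    - {"rot": [0,0,0],"travel": [0.024,-0.0315,0],"gripper": -0.47}
    - {"rot": [0,0,0],"travel": [0.024,-0.0315,0],"gripper": -0.47}
    - {"rot": [0,0,0],"travel": [0.024,-0.0315,0],"gripper": -0.47}
    - {"rot": [0,0,0],"travel": [0.024,-0.0315,0],"gripper": -0.47}
    - {"rot": [0,0,0],"travel": [0.024,-0.0315,0],"gripper": -0.47}
    - {"rot": [0,0,0],"travel": [0.024,-0.0315,0],"gripper": -0.47}
    - {"rot": [0,0,0],"travel": [0.024,-0.0315,0],"gripper": -0.47}
    - {"rot": [0,0,0],"travel": [0.024,-0.0315,0],"gripper": -0.47}
    - {"rot": [0,0,0],"travel": [0.024,-0.0315,0],"gripper": -0.47}
    - {"rot": [0,0,0],"travel": [0.024,-0.0315,0],"gripper": -0.47}
    - {"rot": [0,0,0],"travel": [0.024,-0.0315,0],"gripper": -0.47}
    - {"rot": [0,0,0],"travel": [0.024,-0.0315,0],"gripper": -0.47}
    - {"rot": [0,0,0],"travel": [0.024,-0.0315,0],"gripper": -0.47}
    - {"rot": [0,0,0],"travel": [0.024,-0.0315,0],"gripper": -0.47}
    - {"rot": [0,0,0],"travel": [0.024,-0.0315,0],"gripper": -0.47}
    - {"rot": [0,0,0],"travel": [0.017,-0.0315,0],"gripper": -0.47}

```text
time_s: 2.6
tcp_pos: [0.4646, 0.0929, 0.2142]
tcp_rot: [-3.141, 0.001, 0.237]
force: [-0.4, -0.3, -0.7]
gripper_width: 0.0703
grasp_force: 0.0
```

Call:
carry_out:
  moves:
    - {"rot": [0,0,-0.1625],"travel": [0,0,0],"gripper": -0.47}
    - {"rot": [0,0,-0.1625],"travel": [0,0,0],"gripper": -0.47}
    - {"rot": [0,0,-0.1625],"travel": [0,0,0],"gripper": -0.47}
    - {"rot": [0,0,-0.1625],"travel": [0,0,0],"gripper": -0.47}
    - {"rot": [0,0,-0.1625],"travel": [0,0,0],"gripper": -0.47}
    - {"rot": [0,0,-0.1625],"travel": [0,0,0],"gripper": -0.47}
    - {"rot": [0,0,-0.1625],"travel": [0,0,0],"gripper": -0.47}
    - {"rot": [0,0,-0.1625],"travel": [0,0,0],"gripper": -0.47}
    - {"rot": [0,0,-0.1625],"travel": [0,0,0],"gripper": -0.47}
    - {"rot": [0,0,-0.1625],"travel": [0,0,0],"gripper": -0.47}
    - {"rot": [0,0,-0.1625],"travel": [0,0,0],"gripper": -0.47}
    - {"rot": [0,0,-0.1625],"travel": [0,0,0],"gripper": -0.47}
    - {"rot": [0,0,0],"travel": [0,0,0],"gripper": -0.47}

```text
time_s: 4.22
tcp_pos: [0.4641, 0.0915, 0.2142]
tcp_rot: [-3.141, -0.0, 2.185]
force: [0.1, -0.4, 0.1]
gripper_width: 0.0699
grasp_force: 0.0
```

```bash
python3 - <<'E'
from h import *
print(r.sense()['joint_pos'])
w=save('wrist','w1');s=save('scene','s1')
R=np.array(w['R']);print(-R.T@np.array(w['t']),R[2],proj(w,[.506,.034,.051]))
b=s['frame'][150:280,220:420][:,:,::-1]
cv2.imwrite('pics/c1.png',np.vstack([cv2.resize(b,(480,312)),cv2.resize(w['frame'][:,:,::-1],(480,288))]))
E
```

```text
[ 8.10477023e-02 -2.80673956e-01  2.03157539e+00  7.85504845e-06
  1.39151799e+00 -5.32990573e-01]
[0.42686186 0.14538676 0.38483635] [ 0.13563559 -0.19364898 -0.97164966] [318.91259938927857, 248.78203364751138]
```

View pics/c1.png

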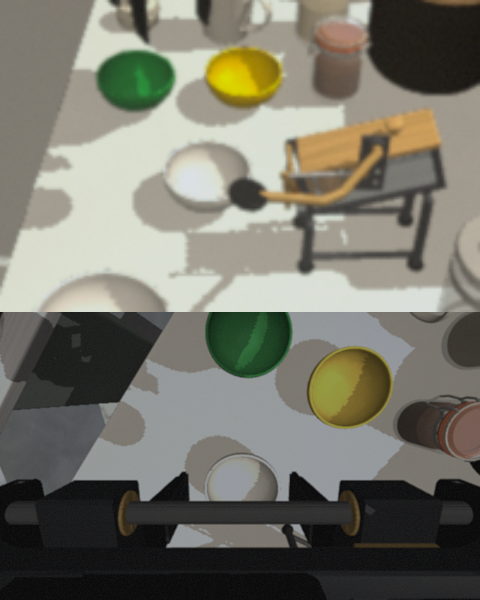

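The wrist view shows the white bowl centred at about x = 322 px, where I predicted 319. The path down is clear, so I go down behind the bowl and push.

Call:
carry_out:
  moves:
    - {"rot": [0,0,0],"travel": [0,0,0.04],"gripper": -0.47}
    - {"rot": [0,0,0],"travel": [0,0,0.04],"gripper": -0.47}
    - {"rot": [0,0,0],"travel": [0,0,0.04],"gripper": -0.47}
    - {"rot": [0,0,0],"travel": [0,0,0.04],"gripper": -0.47}
    - {"rot": [0,0,0],"travel": [0,0,0.02],"gripper": -0.47}
    - {"rot": [0,0,0],"travel": [0,0,0.014],"gripper": -0.47}
    - {"rot": [0,0,0],"travel": [-0.005,0,0],"gripper": -0.47}
    - {"rot": [0,0,0],"travel": [-0.005,0,0],"gripper": -0.47}
    - {"rot": [0,0,0],"travel": [-0.005,0,0],"gripper": -0.47}
    - {"rot": [0,0,0],"travel": [-0.005,0,0],"gripper": -0.47}
    - {"rot": [0,0,0],"travel": [-0.005,0,0],"gripper": -0.47}
    - {"rot": [0,0,0],"travel": [-0.005,0,0],"gripper": -0.47}
    - {"rot": [0,0,0],"travel": [-0.005,0,0],"gripper": -0.47}
    - {"rot": [0,0,0],"travel": [-0.005,0,0],"gripper": -0.47}
    - {"rot": [0,0,0],"travel": [-0.005,0,0],"gripper": -0.47}
    - {"rot": [0,0,0],"travel": [-0.005,0,0],"gripper": -0.47}
    - {"rot": [0,0,0],"travel": [0,0,0],"gripper": -0.47}

```text
time_s: 6.45
tcp_pos: [0.4937, 0.0502, 0.0206]
tcp_rot: [3.142, 0.001, 2.187]
force: [-0.8, 0.1, -0.4]
gripper_width: 0.0698
grasp_force: 0.4
```

```bash
python3 - <<'E'
from h import *
s=save('scene','s2');t=save('top','t2')
b=s['frame'][150:280,220:420][:,:,::-1];a=t['frame'][115:265,240:430][:,:,::-1]
cv2.imwrite('pics/c2.png',np.hstack([cv2.resize(b,(400,260)),cv2.resize(a,(400,316))[:260]]))
E
```

```text
(no output)
```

View pics/c2.png

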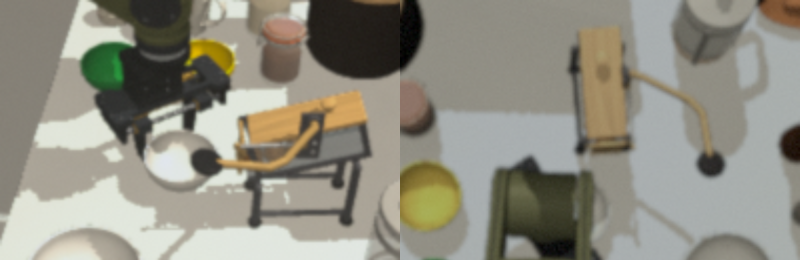

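The scene crop shows both fingers cradling the bowl, which stands upright at about (182,160) in the crop. The lid and lever are clear. I continue, then back off.

Call:
carry_out:
  moves:
    - {"rot": [0,0,0],"travel": [-0.005,0,0],"gripper": -0.47}
    - {"rot": [0,0,0],"travel": [-0.005,0,0],"gripper": -0.47}
    - {"rot": [0,0,0],"travel": [-0.005,0,0],"gripper": -0.47}
    - {"rot": [0,0,0],"travel": [-0.005,0,0],"gripper": -0.47}
    - {"rot": [0,0,0],"travel": [-0.005,0,0],"gripper": -0.47}
    - {"rot": [0,0,0],"travel": [-0.005,0,0],"gripper": -0.47}
    - {"rot": [0,0,0],"travel": [-0.005,0,0],"gripper": -0.47}
    - {"rot": [0,0,0],"travel": [-0.005,0,0],"gripper": -0.47}
    - {"rot": [0,0,0],"travel": [-0.004,0,0],"gripper": -0.47}
    - {"rot": [0,0,0],"travel": [0,0,0],"gripper": -0.47}
    - {"rot": [0,0,0],"travel": [0.01,0,0],"gripper": -0.47}
    - {"rot": [0,0,0],"travel": [0.02,0,0],"gripper": -0.47}
    - {"rot": [0,0,0],"travel": [0,0,0],"gripper": -0.47}

```text
time_s: 8.18
tcp_pos: [0.5, 0.0406, 0.0203]
tcp_rot: [-3.141, -0.001, 2.189]
force: [-0.1, -0.9, -0.6]
gripper_width: 0.0702
grasp_force: 0.0
```

```bash
python3 - <<'E'
from h import *
s=save('scene','s3')
b=s['frame'][150:280,220:420][:,:,::-1]
cv2.imwrite('pics/c3.png',cv2.resize(b,(800,520)))
for h in [(.5475,-.0280),(.544,-.0245)]:
  P=np.array([proj(s,[h[0]+.0525*np.cos(a),h[1]+.0525*np.sin(a),.051]) for a in np.linspace(0,6.28,60)]);P=(P-[220,150])*4;print(P.min(0).round(),P.max(0).round())
E
```

```text
[317. 295.] [470. 408.]
[312. 291.] [465. 404.]
```

View pics/c3.png

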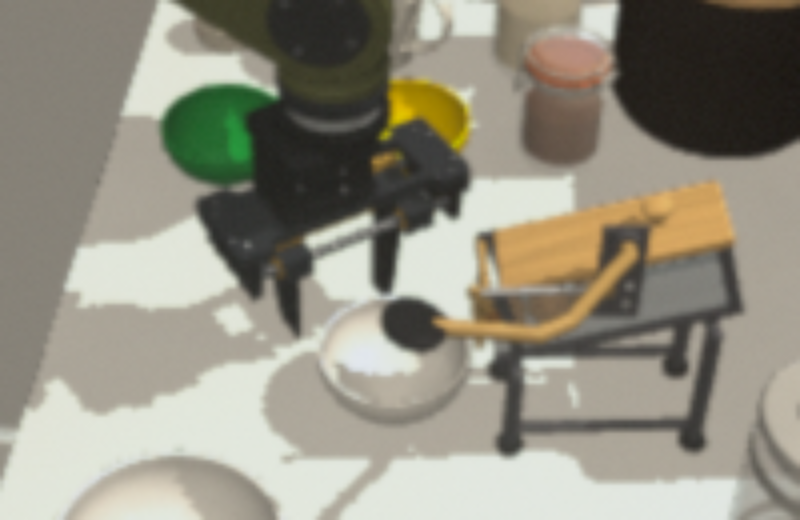

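The bowl rim spans x 319–468 with its top at 297. That matches my estimate of (0.548, -0.028) to within a millimetre. I'll swing round and make the final push at world heading -14.6°.

Call:
carry_out:
  moves:
    - {"rot": [0,0,0],"travel": [0.017,-0.025,0],"gripper": -0.47}
    - {"rot": [0,0,-0.1745],"travel": [0,0,0],"gripper": -0.47}
    - {"rot": [0,0,-0.1745],"travel": [0,0,0],"gripper": -0.47}
    - {"rot": [0,0,-0.1745],"travel": [0,0,0],"gripper": -0.47}
    - {"rot": [0,0,-0.1745],"travel": [0,0,0],"gripper": -0.47}
    - {"rot": [0,0,0],"travel": [0,-0.024,0],"gripper": -0.47}
    - {"rot": [0,0,0],"travel": [0,-0.023,0],"gripper": -0.47}
    - {"rot": [0,0,0],"travel": [-0.012,0,0],"gripper": -0.47}
    - {"rot": [0,0,0],"travel": [-0.012,0,0],"gripper": -0.47}
    - {"rot": [0,0,0],"travel": [0,0,0],"gripper": -0.47}

```text
time_s: 9.48
tcp_pos: [0.4841, -0.0126, 0.021]
tcp_rot: [3.141, 0.001, 2.885]
force: [-0.9, -0.1, -0.3]
gripper_width: 0.0697
grasp_force: 0.0
```

Call:
carry_out:
  moves:
    - {"rot": [0,0,0],"travel": [-0.005,0,0],"gripper": -0.47}
    - {"rot": [0,0,0],"travel": [-0.005,0,0],"gripper": -0.47}
    - {"rot": [0,0,0],"travel": [-0.005,0,0],"gripper": -0.47}
    - {"rot": [0,0,0],"travel": [-0.005,0,0],"gripper": -0.47}
    - {"rot": [0,0,0],"travel": [-0.005,0,0],"gripper": -0.47}
    - {"rot": [0,0,0],"travel": [-0.005,0,0],"gripper": -0.47}
    - {"rot": [0,0,0],"travel": [-0.005,0,0],"gripper": -0.47}
    - {"rot": [0,0,0],"travel": [-0.004,0,0],"gripper": -0.47}
    - {"rot": [0,0,0],"travel": [-0.003,0,0],"gripper": -0.47}
    - {"rot": [0,0,0],"travel": [-0.002,0,0],"gripper": -0.47}
    - {"rot": [0,0,0],"travel": [-0.002,0,0],"gripper": -0.47}
    - {"rot": [0,0,0],"travel": [0,0,0],"gripper": -0.47}

```text
time_s: 10.98
tcp_pos: [0.5271, -0.0246, 0.0207]
tcp_rot: [-3.142, 0.0, 2.885]
force: [-0.5, -0.2, 0.2]
gripper_width: 0.0699
grasp_force: 0.5
```

```bash
python3 - <<'E'
from h import *
s=save('scene','s4')
b=s['frame'][170:270,260:400][:,:,::-1].copy()
b=cv2.resize(b,(700,500),interpolation=2)
h=(.5775,-.0355)
P=np.array([proj(s,[h[0]+.0525*np.cos(a),h[1]+.0525*np.sin(a),.051]) for a in np.linspace(0,6.28,60)]);P=(P-[260,170])*5;print(P.min(0).round(),P.max(0).round())
for p in P: cv2.circle(b,tuple(int(v) for v in p),1,(0,0,255),-1)
cv2.imwrite('pics/c4.png',b)
E
```

```text
[249. 281.] [443. 425.]
```

View pics/c4.png

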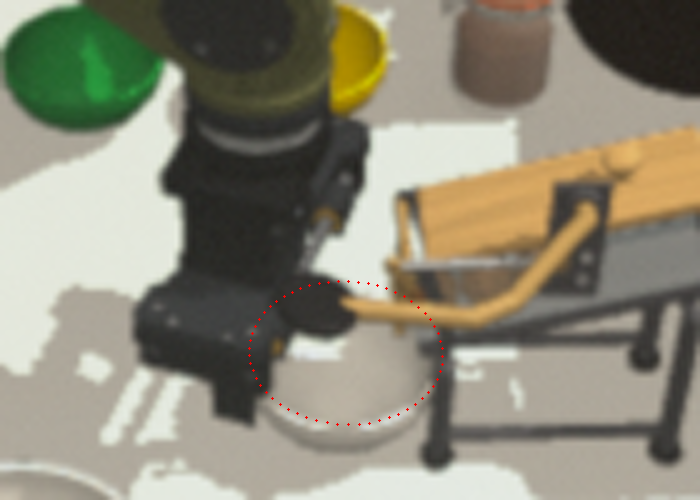

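The rim lies within 1–2 mm of its home outline, with the right edge at about 440 against 443, and touches the front leg. I nudge 3 mm more, back off, rise and close the fingers.

Call:
carry_out:
  moves:
    - {"rot": [0,0,0],"travel": [-0.0015,0,0],"gripper": -0.47}
    - {"rot": [0,0,0],"travel": [-0.0015,0,0],"gripper": -0.47}
    - {"rot": [0,0,0],"travel": [0,0,0],"gripper": -0.47}
    - {"rot": [0,0,0],"travel": [0,0,0],"gripper": -0.47}

```text
time_s: 11.52
tcp_pos: [0.53, -0.0253, 0.0207]
tcp_rot: [3.142, 0.0, 2.885]
force: [-1.0, 0.4, -0.6]
gripper_width: 0.07
grasp_force: 0.5
```

Call:
carry_out:
  moves:
    - {"rot": [0,0,0],"travel": [0.008,0,0],"gripper": -0.47}
    - {"rot": [0,0,0],"travel": [0.018,0,0],"gripper": -0.47}
    - {"rot": [0,0,0],"travel": [0.019,0,0],"gripper": -0.47}
    - {"rot": [0,0,0],"travel": [0,0,-0.035],"gripper": -0.47}
    - {"rot": [0,0,0],"travel": [0,0,-0.045],"gripper": 0}
    - {"rot": [0,0,0],"travel": [0,0,-0.05],"gripper": 1}
    - {"rot": [0,0,0],"travel": [0,0,-0.05],"gripper": 1}
    - {"rot": [0,0,0],"travel": [0,0,-0.05],"gripper": 1}
    - {"rot": [0,0,0],"travel": [0,0,-0.04],"gripper": 1}
    - {"rot": [0,0,0],"travel": [0,0,0],"gripper": 1}

```text
time_s: 12.78
tcp_pos: [0.4879, -0.014, 0.2952]
tcp_rot: [3.141, 0.008, 2.885]
force: [-0.1, 0.1, -0.5]
gripper_width: 0.0154
grasp_force: 0.0
```

```bash
python3 - <<'E'
from h import *
s=save('scene','s5')
b=s['frame'][170:270,260:400][:,:,::-1].copy()
b=cv2.resize(b,(700,500),interpolation=2)
h=(.5775,-.0355)
P=np.array([proj(s,[h[0]+.0525*np.cos(a),h[1]+.0525*np.sin(a),.051]) for a in np.linspace(0,6.28,60)]);P=(P-[260,170])*5
for p in P: cv2.circle(b,tuple(int(v) for v in p),1,(0,0,255),-1)
cv2.imwrite('pics/c5.png',b)
E
```

```text
(no output)
```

View pics/c5.png

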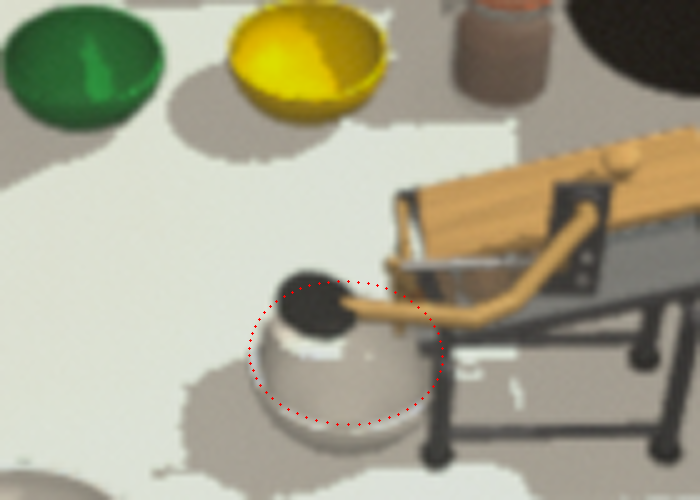

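The bowl is home and upright, its rim within about 3 mm of the predicted home outline, and the lid is closed. I move over the pad at crop (317,305).

Call:
carry_out:
  moves:
    - {"rot": [0,0,0],"travel": [-0.014,-0.0155,0],"gripper": 1}
    - {"rot": [0,0,0],"travel": [-0.014,-0.0155,0],"gripper": 1}
    - {"rot": [0,0,0],"travel": [-0.014,-0.0155,0],"gripper": 1}
    - {"rot": [0,0,0],"travel": [-0.014,-0.0155,0],"gripper": 1}
    - {"rot": [0,0,0],"travel": [-0.014,-0.0155,0],"gripper": 1}
    - {"rot": [0,0,0],"travel": [-0.014,-0.0155,0],"gripper": 1}
    - {"rot": [0,0,0],"travel": [-0.014,-0.0155,0],"gripper": 1}
    - {"rot": [0,0,0],"travel": [-0.014,-0.0145,0],"gripper": 1}
    - {"rot": [0,0,0],"travel": [0,0,0.02],"gripper": 1}
    - {"rot": [0,0,0],"travel": [0,0,0.02],"gripper": 1}
    - {"rot": [0,0,0],"travel": [0,0,0.01],"gripper": 1}
    - {"rot": [0,0,0],"travel": [0,0,0],"gripper": 1}

```text
time_s: 14.32
tcp_pos: [0.5625, -0.1604, 0.2388]
tcp_rot: [3.141, -0.003, 2.885]
force: [-0.2, 0.3, 0.4]
gripper_width: 0.0006
grasp_force: 0.0
```

Call:
carry_out:
  moves:
    - {"rot": [0,0,0],"travel": [0,0,0.005],"gripper": 1}
    - {"rot": [0,0,0],"travel": [0,0,0.005],"gripper": 1}
    - {"rot": [0,0,0],"travel": [0,0,0.005],"gripper": 1}
    - {"rot": [0,0,0],"travel": [0,0,0.005],"gripper": 1}
    - {"rot": [0,0,0],"travel": [0,0,0.005],"gripper": 1}
    - {"rot": [0,0,0],"travel": [0,0,0.005],"gripper": 1}
    - {"rot": [0,0,0],"travel": [0,0,0.005],"gripper": 1}
    - {"rot": [0,0,0],"travel": [0,0,0],"gripper": 1}

```text
time_s: 15.32
tcp_pos: [0.5633, -0.1614, 0.2051]
tcp_rot: [-3.141, -0.0, 2.885]
force: [-0.8, -1.6, 2.4]
gripper_width: 0.0006
grasp_force: 1.0
```

Call:
carry_out:
  moves:
    - {"rot": [0,0,0],"travel": [0,0,0.005],"gripper": 1}
    - {"rot": [0,0,0],"travel": [0,0,0.005],"gripper": 1}
    - {"rot": [0,0,0],"travel": [0,0,0.005],"gripper": 1}
    - {"rot": [0,0,0],"travel": [0,0,0.005],"gripper": 1}
    - {"rot": [0,0,0],"travel": [0,0,0.005],"gripper": 1}
    - {"rot": [0,0,0],"travel": [0,0,0.005],"gripper": 1}
    - {"rot": [0,0,0],"travel": [0,0,0.005],"gripper": 1}
    - {"rot": [0,0,0],"travel": [0,0,0.005],"gripper": 1}
    - {"rot": [0,0,0],"travel": [0,0,0.005],"gripper": 1}
    - {"rot": [0,0,0],"travel": [0,0,0.004],"gripper": 1}
    - {"rot": [0,0,0],"travel": [0,0,0.002],"gripper": 1}
    - {"rot": [0,0,0],"travel": [0,0,0],"gripper": 1}
    - {"rot": [0,0,0],"travel": [0,0,0],"gripper": 1}
    - {"rot": [0,0,0],"travel": [0,0,0],"gripper": 1}
    - {"rot": [0,0,0],"travel": [0,0,0],"gripper": 1}
    - {"rot": [0,0,0],"travel": [0,0,0],"gripper": 1}
    - {"rot": [0,0,0],"travel": [0,0,0],"gripper": 1}
    - {"rot": [0,0,0],"travel": [0,0,0],"gripper": 1}
    - {"rot": [0,0,0],"travel": [0,0,0],"gripper": 1}

```text
time_s: 17.7
tcp_pos: [0.5651, -0.1613, 0.1558]
tcp_rot: [3.141, 0.004, 2.885]
force: [0.7, -0.7, 6.7]
gripper_width: 0.0002
grasp_force: 2.7
```

```bash
python3 - <<'E'
from h import *
s=save('scene','s6');t=save('top','t6');w=save('wrist','w6')
f=lambda i,w_,h_:cv2.resize(i[:,:,::-1],(w_,h_),interpolation=2)
cv2.imwrite('pics/c6.png',np.vstack([np.hstack([f(s['frame'][170:270,270:400],390,300),f(t['frame'][115:265,250:445],390,300)]),f(w['frame'],780,300)]))
E
```

```text
(no output)
```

View pics/c6.png

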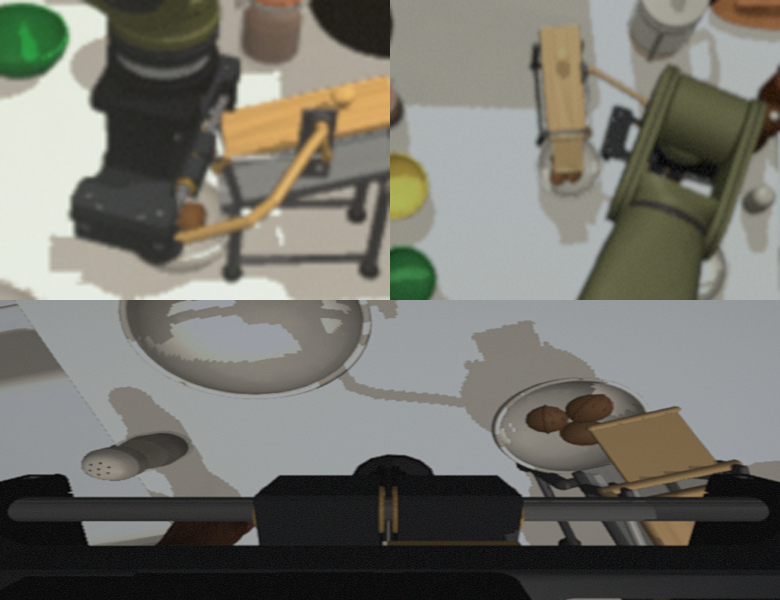

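The wrist view shows all three walnuts in the bowl at about (545,418), (590,407) and (580,432), with the lid up. I press 2 mm more and hold, then ease up at about 32 mm/s.

Call:
carry_out:
  moves:
    - {"rot": [0,0,0],"travel": [0,0,0.002],"gripper": 1}
    - {"rot": [0,0,0],"travel": [0,0,0],"gripper": 1}
    - {"rot": [0,0,0],"travel": [0,0,0],"gripper": 1}
    - {"rot": [0,0,0],"travel": [0,0,0],"gripper": 1}
    - {"rot": [0,0,0],"travel": [0,0,0],"gripper": 1}

```text
time_s: 18.48
tcp_pos: [0.5654, -0.1614, 0.1548]
tcp_rot: [3.141, 0.005, 2.885]
force: [-0.5, 0.6, 9.7]
gripper_width: 0.0002
grasp_force: 4.4
```

Call:
carry_out:
  moves:
    - {"rot": [0,0,0],"travel": [0,0,-0.002],"gripper": 1}
    - {"rot": [0,0,0],"travel": [0,0,-0.004],"gripper": 1}
    - {"rot": [0,0,0],"travel": [0,0,-0.004],"gripper": 1}
    - {"rot": [0,0,0],"travel": [0,0,-0.004],"gripper": 1}
    - {"rot": [0,0,0],"travel": [0,0,-0.004],"gripper": 1}
    - {"rot": [0,0,0],"travel": [0,0,-0.004],"gripper": 1}
    - {"rot": [0,0,0],"travel": [0,0,-0.004],"gripper": 1}
    - {"rot": [0,0,0],"travel": [0,0,-0.004],"gripper": 1}
    - {"rot": [0,0,0],"travel": [0,0,-0.004],"gripper": 1}
    - {"rot": [0,0,0],"travel": [0,0,-0.004],"gripper": 1}
    - {"rot": [0,0,0],"travel": [0,0,-0.004],"gripper": 1}
    - {"rot": [0,0,0],"travel": [0,0,-0.004],"gripper": 1}
    - {"rot": [0,0,0],"travel": [0,0,-0.004],"gripper": 1}
    - {"rot": [0,0,0],"travel": [0,0,-0.004],"gripper": 1}
    - {"rot": [0,0,0],"travel": [0,0,-0.004],"gripper": 1}
    - {"rot": [0,0,0],"travel": [0,0,-0.003],"gripper": 1}
    - {"rot": [0,0,0],"travel": [0,0,-0.003],"gripper": 1}
    - {"rot": [0,0,0],"travel": [0,0,-0.003],"gripper": 1}
    - {"rot": [0,0,0],"travel": [0,0,-0.003],"gripper": 1}
    - {"rot": [0,0,0],"travel": [0,0,-0.003],"gripper": 1}

```text
time_s: 20.98
tcp_pos: [0.563, -0.1613, 0.2255]
tcp_rot: [-3.141, -0.001, 2.885]
force: [0.5, 0.7, 0.1]
gripper_width: 0.0003
grasp_force: 0.0
```

Call:
carry_out:
  moves:
    - {"rot": [0,0,0],"travel": [0,0,-0.004],"gripper": 1}
    - {"rot": [0,0,0],"travel": [0,0,-0.004],"gripper": 1}
    - {"rot": [0,0,0],"travel": [0,0,-0.01],"gripper": 1}
    - {"rot": [0,0,0],"travel": [0,0,-0.02],"gripper": 1}
    - {"rot": [0,0,0],"travel": [0,0,-0.04],"gripper": 1}
    - {"rot": [0,0,0],"travel": [0.03,0,-0.02],"gripper": 1}
    - {"rot": [0,0,0],"travel": [0.04,0,0],"gripper": 1}
    - {"rot": [0,0,0],"travel": [0.04,0,0],"gripper": 1}
    - {"rot": [0,0,0],"travel": [0,0,0],"gripper": 1}
    - {"rot": [0,0,0],"travel": [0,0,0],"gripper": 1}

```text
time_s: 22.22
tcp_pos: [0.4576, -0.1335, 0.325]
tcp_rot: [-3.141, 0.002, 2.885]
force: [0.0, -0.3, -1.5]
gripper_width: 0.0008
grasp_force: 0.0
```

```bash
python3 - <<'E'
from h import *
s=save('scene','s7');w=save('wrist','w7')
f=lambda i,w_,h_:cv2.resize(i[:,:,::-1],(w_,h_),interpolation=2)
cv2.imwrite('pics/c7.png',np.hstack([f(s['frame'][170:270,260:400],420,300),f(w['frame'],380,300)]))
E
```

```text
(no output)
```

View pics/c7.png

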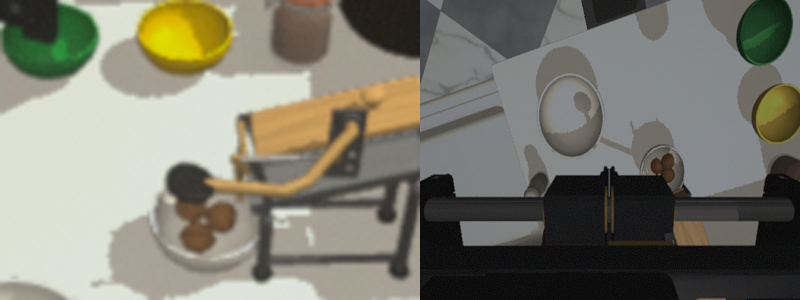

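The scene shows the lever up (pad at (188,182)), the lid closed and three walnuts in the bowl at about (200,220), which still stands at the legs. The gripper is clear, so I hand the job in.

```bash
python3 -c "
from plant import r
print(r.finish_job())"
```

```text
the job is handed in; nothing more can be done
None
```

The job is handed in at about 22 s on the robot's clock. In the last pictures the bowl stands home with all three walnuts in it, the lever is up and the lid closed; no verdict came back.

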